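# Make up a job tray and hold the bulldog clip open over its card

## Task

Make up the jeweller's job tray: slide the taller of the two wire spools up off its spindle and stand it upright on the open floor of the tray, set down rather than dropped. Then squeeze the tails of the bulldog clip that is parked on the wall of the plywood findings box so that its jaws open, lift it off, and lower it over the middle of the top edge of the job card standing in the tray, the jaws gaping wide on both sides of the card and reaching about 1 cm down past its edge without touching it. Finish like that, still squeezing the clip open and holding it there so that I can slip the drawing in, with everything else (the short spool too) left where it was.

Things in the scene. Friction and masses are not known exactly. Their poses are not given: they have to be found in the camera images.
- tall_spool: The taller full spool of brass wire with black flanges: 50 mm diameter, 38 mm high, through bore 14 mm, 0.09 to 0.19 kg. Origin at the centre of its underside, z up along its bore. Starts upright on one of the two spindles of the stand (which one varies).
- short_spool: The other spool, same make but only 24 mm high (50 mm diameter). Origin at the centre of its underside. Stays on its spindle.
- stand: Fixed dark wooden spool stand: board 200 mm (its x) by 80 mm (its y), 14 mm thick, with two upright bare steel spindles of 8 mm diameter at x = +55 and -55 mm, whose tips stand 70 mm above the bench (56 mm above the board). Spools rest on the board. Origin under the board's centre.
- tray: Fixed grey open job tray, 130 mm (its x) by 220 mm (its y), walls 20 mm high and 5 mm thick, inner floor 5 mm above the bench. At its +y end lies a wooden block (24 mm thick, its middle at y = +90 mm, top 22 mm above the bench) in which the job card stands; at y = -85, x = +42 mm sits the small gem jar. The rest of the floor is open. Origin under the centre of the tray.
- card_edge (a point): Middle of the top edge of the upright job card in the tray: 70 mm above the bench, at y = +90 mm of the tray. The card is stiff white board, 2.5 mm thick (y) and 100 mm wide (x, the edge runs along x); it shows 48 mm above its block. Fixed to the tray; axes as the tray's.
- findings_box: Fixed open plywood box, 110 mm (its x) by 80 mm (its y), 55 mm high, walls 4 mm thick, one partition inside. The bulldog clip is parked astride its -y wall (middle of that wall at y = -38 mm, running along x). Origin under its centre.
- clip: Steel bulldog spring clip, jaws down, tails up, about 60 g, 60 mm wide. Origin: middle of its hinge; x along hinge and jaws, y across from jaw to jaw (the way the tails are squeezed), z up. Its halves are mirror images. Parked, its hinge lies 18 mm above the box's rim and its lips reach 12 mm down over the wall. Its tails squeezed together, the jaws open; let go, it snaps shut.
- tail_a (a point): Axis of the rolled end of the clip's +y tail, 30 mm above the hinge. Tails are 40 mm wide (x); the rolls are 6 mm thick and measure 38 mm over their outsides when shut, 33 mm as parked. Squeezed to about 13 mm over the outsides they meet a stop, the rolls then 34 mm above the hinge. The spring resists with about 3 N on each tail at first, 6 N at the stop.
- tail_b (a point): The same on the clip's -y tail. The rolled ends stay put between the fingers as they are squeezed, so the hinge and jaws sink about 3 to 4 mm in the grip.
- jaw_a (a point): Middle of the lower inner edge of the clip's +y jaw, a flat lip 8 mm high and 60 mm wide. 30 mm under the hinge when shut; moves out to +y as the clip opens. With the tails at their stop it is about 28 mm under the hinge and the jaws gape about 23 mm.
- jaw_b (a point): The same on the clip's -y jaw. The distance from jaw_a to jaw_b is the gape.
- gem_jar: Small glass jar with aluminium lid, 32 mm diameter, 19 mm high, in a corner of the tray. Stays. Origin under its centre.
- pliers: Loose pliers with green grips, lying flat, 165 mm long. Stay. Origin underneath, near the middle.
- ring_clamp: Loose wooden ring clamp, 150 mm long, 26 mm wide, lying flat. Stays. Origin under its centre.
- tin: Open round tin of findings, 110 mm diameter, 48 mm high. Stays. Origin under its centre.
- black_box: Small open black box, 60 by 75 by 24 mm. Stays. Origin under its centre.
Mind the look-alikes: they are no part of the job. What is shaped like the findings_box but pink or purple is not meant.

How it is judged:
By the outcome, as a careful person would: the job done as asked, in the order asked, and still so for the second after the job is handed in, while the arm keeps its last pose, push and grip.
It also fails if it takes over 58 s, if anything falls off the work surface, if the arm or the gripper's body presses on something with over 40 N, if the wrist force passes 120 N, or if a joint passes its speed limit or range.

## Robot

A 6-joint arm with a two-finger parallel gripper is mounted at the origin on the work surface. World frame = base frame: x ahead of the robot, y to its left, z up, the work surface at z = 0. Lengths are in mm, angles in rad, forces in N, time in s.
With the tool pointing down it reaches from about 300 to 775 mm from the base axis. Payload 14.6 kg.
Tool frame: the origin (TCP) lies at the very end of the fingers, on their centre line; the grasp point (between the pads) lies 19 mm behind it; z points along the fingers, y is the line along which they close (so a half turn about z gives the same grasp; the last joint's range is limited). The gripper opens to 94 mm and grips with 3 to 60 N. Pads are 16 mm wide; open, the fingers measure 119 mm over their backs; the gripper's body (75 mm by 177 mm) begins 78 mm behind the grasp point.
Start: joints at [1.066, 0.3, 1.521, -0, 1.321, -0.067], TCP at [233.167, 498.119, 205.446] pointing down, gripper open.
Joint ranges: [-3.03, 3.03], [-0.79, 2.21], [0.23, 2.52], [-1.04, 4.18], [0, 3.07], [-2.55, 2.55]. Speed limits (rad/s): [2.22, 2.22, 2.57, 3.14, 3.14, 3.14].

## Interface

Orientations are given as [roll, pitch, yaw] about the fixed x, y, z axes, in that order (R = Rz(yaw) Ry(pitch) Rx(roll)).
In Python, from cell import read_state, viewer, manip, models gives the robot as it stands.
- The arm moves only by the tool carry_out, never from a script. Its argument "deltas" is a list of rows, each an object with "dp": the shift along the tool's x, y, z in mm, a list of three; "roll": the turn about the tool's z in degrees; "gripper": the opening, from -1 (shut) to 1 (fully open), so that 0 is half open. In form: [{"dp": [tx, ty, tz], "roll": roll, "gripper": gripper}, ...]. A call has 1 to 12 rows; each row is the pose to reach, as a shift and turn from the pose commanded when the call began, along the tool's axes at that moment; what a row does not reach only later rows make up. A row lasts 1/12 s, in which the tool goes at most 41.7 mm and 7.16 degrees, less where a joint would pass 70% of its speed; a pose out of reach is approached as far as the arm can. A call with a gripper value outside its range is refused whole. The fingers move at their own pace and stop on an object; "newtons" is the grip in N (left out, the last holds). Time passes only in rows, so rows that repeat a pose let the fingers close. It gives the time, the measured TCP pose, the force, the opening and the grip force at its end, in the units of the state.
- read_state(): the state, without advancing time (a new reading comes with each control period).
- viewer.camera(name): name is "side" or "top" or "wrist"; returns the picture (420x560x3 uint8, red, green, blue); there is no depth.
- viewer.camera_params(name): a dict with "fovy" (degrees; the focal length in pixels is half the picture's height over the tangent of half this angle, whatever the lens; pixels are square), "cx", "cy" (the principal point, pixels), "eye" and "attitude" of the camera in the world; the wrist camera has in their place "T_tool_cam" (4x4, takes a point from camera to tool coordinates, whose origin is the TCP and whose axes are the flange's). Camera axes: x right, y up, looking along -z (the intrinsics and any distortion apply to the point x, -y, -z); pixel columns grow to the right and rows downward; lengths in mm; the calibration is good to about 2 mm. A picture is of the moment at which its call begins: read the wrist's pose just before it. camera_params takes no time and is no camera call.
- manip.sign_off(): hands the job in; it is judged then, once.
Trained networks look in the newest picture that a camera, given by its name, has taken for a name from the list of things; names that differ only in an ending like _2 or _b are one class to them, and where a whole thing is asked for, a point or a joint stands for the part that bears it (a point fixed in the world has none). Each returns a list of dicts, best first, with "p" (0 to 1); they miss things now and then, are a little off and sometimes report something else, mostly with a low value. They report only what shows in the picture. A call takes as long as a camera call. They do not tell look-alikes from the thing itself.
- models.cut_out(camera, label): "region" (420x560 bool, what is visible of it) and "box" ([left, top, right, bottom] in pixels, round what is visible of it).
The state is a dict: "clock": time; "joints": joint angles; "qd": joint speeds; "effort": joint torques, N m; "eef_pos": TCP position; "eef_rot": TCP orientation; "wrist_force": force on the tool from outside, world axes, zero at the start; "moment": the same for the moment, N m; "finger_gap": finger opening in mm; "finger_force": force on a finger pad.
Only numpy, scipy, OpenCV 4.12 (cv2) and the standard library are available. Lean on these libraries where they do the work, as an engineer would, in place of code of your own. Each camera call takes 0.05 s, during which the arm holds its last target. There are 200 camera calls.

## Working session

There is one attempt and no reset: what is moved stays moved. The work goes in short steps, Python scripts to look and compute and a tool call to move; the robot and the scene stay as the last step left them, time stands still between calls to the robot, and variables do not carry over. Pictures are saved under pics/ and viewed, at most 10 in all, crops included, and the job is handed in when it is done.

Besides the shell and the picture viewer there is one more tool, called after ">>>" as name(argument=value, ...) on one line, values as JSON. carry_out: Moves the arm, as the interface text tells. Its arguments: {"type":"object","properties":{"deltas":{"type":"array"},"newtons":{"type":"number"}},"required":["deltas"]}

```bash
mkdir -p pics; cat > h.py <<'E'
import numpy as np, cv2
from cell import read_state, viewer, manip, models
from scipy.spatial.transform import Rotation as R
def shot(n,name):
    im=viewer.camera(n); cv2.imwrite(f'pics/{name}.png',im[:,:,::-1]); return im
E
ls; python3 - <<'E'
from h import *
for n in('top','side','wrist'):
    print(n,viewer.camera_params(n))
s=read_state();print(s)
a=shot('top','top0');b=shot('side','side0');
E
```

```text
h.py
pics
top {'fovy': 45.3537376040278, 'cx': 279.0936843852856, 'cy': 206.68891394760342, 'eye': array([ 216.35620259,   28.7980449 , 1498.92253449]), 'attitude': array([ 0.19348054, -0.0027613 , -1.55212087])}
side {'fovy': 49.95592256045043, 'cx': 280.9658296908987, 'cy': 209.35862939490067, 'eye': array([   8.95775816, -527.59390273,  881.3195879 ]), 'attitude': array([ 0.78218216, -0.00285344, -0.71984898])}
wrist {'fovy': 61.96076298856413, 'cx': 277.35959780383075, 'cy': 212.06059148729915, 'T_tool_cam': array([[ 2.67957509e-04,  9.67243288e-01,  2.53851039e-01,
         7.33144734e+01],
       [ 9.99999921e-01, -1.84677404e-04, -3.51897351e-04,
         5.97741423e-01],
       [-2.93489800e-04,  2.53851113e-01, -9.67243261e-01,
        -1.78358074e+02],
       [ 0.00000000e+00,  0.00000000e+00,  0.00000000e+00,
         1.00000000e+00]])}
{'clock': 0.0, 'joints': array([ 1.06638742e+00,  3.00434826e-01,  1.52158598e+00, -1.35148750e-05,
        1.32071160e+00, -6.66210715e-02]), 'qd': array([-0.00070492, -0.0008819 , -0.00162052, -0.00038784, -0.00168379,
        0.00099702]), 'effort': array([ 6.97115302e-04, -5.31828153e+01, -3.52729511e+01,  7.08051352e-02,
        2.45550263e-02, -1.39454842e-04]), 'eef_pos': array([233.05188345, 497.88761498, 204.90415876]), 'eef_rot': array([-3.14045455e+00, -6.28142024e-05,  2.70380814e+00]), 'wrist_force': array([-0.68046277, -0.64166599, -0.61585958]), 'moment': array([ 0.03289732,  0.0052518 , -0.03124203]), 'finger_force': 0.0, 'finger_gap': 94.14385863042953}
```

View pics/top0.png

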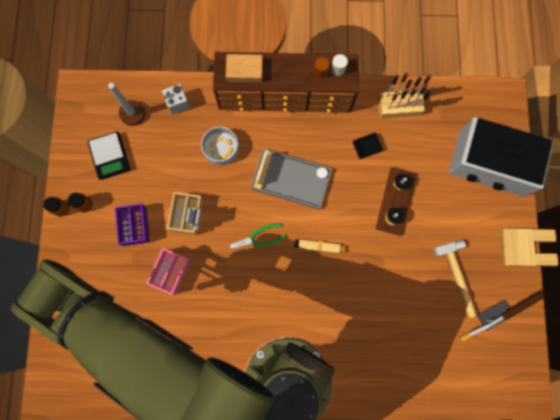

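View pics/side0.png

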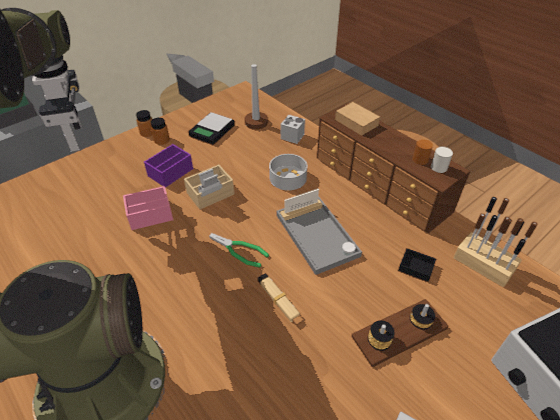

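```bash
cat >> h.py <<'E'
def cam(n,s=None):
    p=viewer.camera_params(n)
    f=210/np.tan(np.radians(p['fovy']/2))
    if n=='wrist':
        T=np.eye(4);T[:3,:3]=R.from_euler('xyz',s['eef_rot']).as_matrix();T[:3,3]=s['eef_pos']
        T=T@p['T_tool_cam']; return f,p['cx'],p['cy'],T[:3,3],T[:3,:3]
    return f,p['cx'],p['cy'],np.array(p['eye']),R.from_euler('xyz',p['attitude']).as_matrix()
def px2w(c,u,v,z):
    f,cx,cy,e,A=c; d=A@np.array([(u-cx)/f,-(v-cy)/f,-1]); return e+d*(z-e[2])/d[2]
def w2px(c,P):
    f,cx,cy,e,A=c; q=(np.atleast_2d(P)-e)@A; return np.c_[cx+f*q[:,0]/-q[:,2],cy-f*q[:,1]/-q[:,2]]
E
python3 - <<'E'
from h import *
viewer.camera('top');viewer.camera('side')
ct,cs=cam('top'),cam('side')
print([k for k in viewer.camera_params('top')])
for l in ['tall_spool','short_spool','stand','tray','findings_box','clip','gem_jar']:
  for n,c in(('top',ct),('side',cs)):
    for d in models.cut_out(n,l)[:3]:
        ys,xs=np.nonzero(d['region']); 
        if len(xs)<5: continue
        r=cv2.minAreaRect(np.c_[xs,ys].astype(np.float32))
        print(l,n,round(d['p'],2),np.round(d['box']),len(xs),np.round(r[0]),np.round(r[1]),round(r[2]),np.round(px2w(c,*r[0],20)))
E
```

```text
['fovy', 'cx', 'cy', 'eye', 'attitude']
tall_spool top 0.57 [354. 132. 380. 159.] 536 [367. 145.] [21. 26.] 67 [ 705. -238.   20.]
tall_spool top 0.51 [386. 203. 404. 226.] 295 [394. 216.] [18. 20.] 45 [ 485. -313.   20.]
tall_spool top 0.51 [252. 150. 331. 207.] 2921 [291. 178.] [72. 43.] 17 [595.  -4.  20.]
tall_spool side 0.8 [364. 322. 395. 350.] 593 [380. 335.] [24. 30.] 18 [ 486. -305.   20.]
tall_spool side 0.67 [200. 170. 222. 196.] 409 [208. 182.] [22. 23.] 68 [489. 336.  20.]
tall_spool side 0.35 [396. 249. 434. 282.] 799 [416. 265.] [33. 25.] 20 [ 696. -240.   20.]
short_spool top 0.64 [394. 175. 410. 193.] 250 [402. 182.] [17. 17.] 90 [ 588. -339.   20.]
short_spool side 0.8 [411. 304. 436. 329.] 439 [421. 317.] [24. 24.] 27 [ 588. -335.   20.]
stand top 0.86 [373. 168. 416. 236.] 1214 [396. 201.] [27. 65.] 14 [ 531. -321.   20.]
stand top 0.17 [192. 206. 201. 226.] 43 [198. 218.] [ 3. 18.] 8 [467. 271.  20.]
stand side 0.71 [352. 301. 450. 366.] 2307 [399. 331.] [39. 92.] 64 [ 524. -326.   20.]
tray top 0.63 [250. 150. 331. 209.] 2986 [291. 178.] [73. 43.] 16 [595.  -4. 
[... 437 characters left out ...]
  20.]
findings_box side 0.87 [126. 186. 172. 231.] 1560 [147. 208.] [37. 44.] 76 [307. 357.  20.]
findings_box side 0.72 [183. 162. 232. 207.] 1038 [209. 186.] [35. 47.] 67 [484. 319.  20.]
findings_box side 0.71 [144. 142. 194. 186.] 1380 [168. 165.] [34. 48.] 59 [444. 475.  20.]
clip top 0.74 [185. 209. 201. 230.] 270 [194. 218.] [20. 15.] 90 [467. 285.  20.]
clip side 0.95 [201. 170. 224. 194.] 430 [207. 182.] [23. 22.] 66 [490. 337.  20.]
gem_jar top 0.63 [231. 221. 286. 250.] 404 [257. 239.] [21. 55.] 70 [408.  93.  20.]
gem_jar top 0.43 [318. 165. 328. 179.] 77 [322. 172.] [9. 9.] 90 [615. -97.  20.]
gem_jar side 0.42 [340. 240. 358. 257.] 164 [348. 248.] [14. 13.] 90 [610. -96.  20.]
```

The top view shows the stand at (397,201), with spools at (395,216) and (402,182). The tray is at (291,178) with the card at its left end, and the plywood box with the clip is at (187,213). The side view shows the tall spool is the nearer one (380,335). Next I'll go to the clip, then the tray, taking a wrist picture at each.

```bash
cat >> h.py <<'E'
def go(x,y,z,yaw=None,s=None):
    s=s or read_state(); M=R.from_euler('xyz',s['eef_rot']).as_matrix()
    d=M.T@(np.array([x,y,z])-s['eef_pos']); r=0
    if yaw is not None: r=-np.degrees((yaw-s['eef_rot'][2]+np.pi)%(2*np.pi)-np.pi)
    print('dp',np.round(d,1),'roll',round(r,1))
E
python3 - <<'E'
from h import *
go(470,290,250,3.0)
E
```

```text
dp [-302.7  -88.1  -44.6] roll -17.0
```

>>> carry_out(deltas=[{"dp":[-303,-88,-45],"roll":-17,"gripper":1},{"dp":[-303,-88,-45],"roll":-17,"gripper":1},{"dp":[-303,-88,-45],"roll":-17,"gripper":1},{"dp":[-303,-88,-45],"roll":-17,"gripper":1},{"dp":[-303,-88,-45],"roll":-17,"gripper":1},{"dp":[-303,-88,-45],"roll":-17,"gripper":1},{"dp":[-303,-88,-45],"roll":-17,"gripper":1},{"dp":[-303,-88,-45],"roll":-17,"gripper":1},{"dp":[-303,-88,-45],"roll":-17,"gripper":1},{"dp":[-303,-88,-45],"roll":-17,"gripper":1}])

```text
clock: 1.73
eef_pos: [471.1, 288.9, 250.4]
eef_rot: [3.142, -0.0, 2.998]
wrist_force: [-0.4, 0.5, 0.1]
finger_gap: 93.9
finger_force: 0.0
```

```bash
python3 - <<'E'
from h import *
s=read_state(); shot('wrist','clip1'); np.save('s_clip1.npy',s,allow_pickle=True)
print(s['eef_pos'],s['eef_rot'],s['clock'])
c=cam('wrist',s)
for l in('clip','findings_box'):
    for d in models.cut_out('wrist',l)[:2]: print(l,d['p'],d['box'])
go(575,0,260,2.86,s)
E
```

```text
[471.14579897 288.93233856 250.35522361] [ 3.14155975e+00 -1.09351988e-04  2.99770937e+00] 1.7333
clip 0.75 [244.7, 156.9, 282.2, 210.7]
findings_box 0.94 [263.5, 2.1, 363.9, 89.0]
findings_box 0.77 [380.1, 76.9, 486.2, 201.3]
dp [-144.2 -271.1   -9.7] roll 7.9
```

View pics/clip1.png

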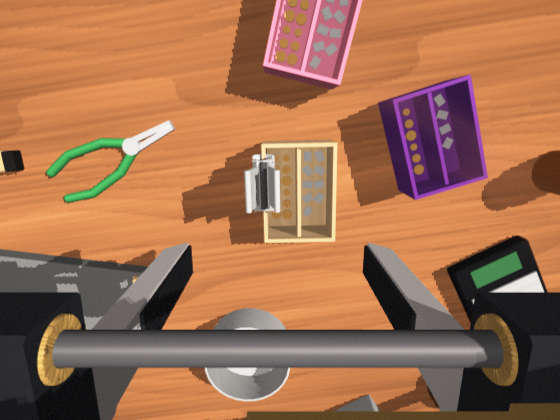

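The wrist view shows the plywood box with its rim at (262–337, 143–241). The clip sits astride its left wall, centred near (263,184). On to the tray.

>>> carry_out(deltas=[{"dp":[-144,-271,-10],"roll":8,"gripper":1},{"dp":[-144,-271,-10],"roll":8,"gripper":1},{"dp":[-144,-271,-10],"roll":8,"gripper":1},{"dp":[-144,-271,-10],"roll":8,"gripper":1},{"dp":[-144,-271,-10],"roll":8,"gripper":1},{"dp":[-144,-271,-10],"roll":8,"gripper":1},{"dp":[-144,-271,-10],"roll":8,"gripper":1},{"dp":[-144,-271,-10],"roll":8,"gripper":1},{"dp":[-144,-271,-10],"roll":8,"gripper":1},{"dp":[-144,-271,-10],"roll":8,"gripper":1}])

```text
clock: 2.72
eef_pos: [574.5, 2.3, 260.2]
eef_rot: [3.141, -0.001, 2.861]
wrist_force: [0.3, 0.4, 0.1]
finger_gap: 93.7
finger_force: 0.0
```

```bash
python3 - <<'E'
from h import *
s=read_state(); shot('wrist','tray1'); np.save('s_tray1.npy',s,allow_pickle=True)
print(s['eef_pos'],s['eef_rot'],s['clock'])
c=cam('wrist',s)
for l,z in(('tray',20),('gem_jar',24)):
    for d in models.cut_out('wrist',l)[:2]:
        ys,xs=np.nonzero(d['region']); r=cv2.minAreaRect(np.c_[xs,ys].astype(np.float32))
        print(l,d['p'],d['box'],[np.round(px2w(c,*q,z)[:2]) for q in cv2.boxPoints(r)])
        m=(xs.mean(),ys.mean());print(m,px2w(c,*m,z))
go(475,-311,200,2.86,s)
E
```

```text
[574.53814644   2.32102177 260.17876112] [ 3.14140954e+00 -5.83337687e-04  2.86094472e+00] 2.7167
tray 0.7 [186.8, 147.0, 373.3, 253.1] [array([ 628., -134.]), array([503., -88.]), array([563., 121.]), array([693.,  93.])]
(np.float64(281.2378515216554), np.float64(197.48450828242804)) [593.40220326   2.57761434  20.        ]
gem_jar 0.69 [196.9, 220.2, 225.5, 246.4] [array([ 593., -102.]), array([602., -72.]), array([634., -83.]), array([ 626., -113.])]
(np.float64(212.5330948121646), np.float64(233.8676207513417)) [613.42915511 -92.15208885  24.        ]
dp [   8.8 -328.6   60.1] roll 0.1
```

View pics/tray1.png

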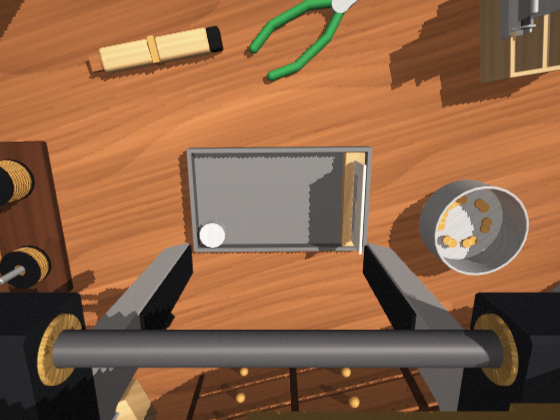

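The tray fills (188–371, 149–252) with the jar at (212,234) and the block and card at the right end. The open floor lies between them. On to the stand.

>>> carry_out(deltas=[{"dp":[9,-329,60],"roll":0,"gripper":1},{"dp":[9,-329,60],"roll":0,"gripper":1},{"dp":[9,-329,60],"roll":0,"gripper":1},{"dp":[9,-329,60],"roll":0,"gripper":1},{"dp":[9,-329,60],"roll":0,"gripper":1},{"dp":[9,-329,60],"roll":0,"gripper":1},{"dp":[9,-329,60],"roll":0,"gripper":1},{"dp":[9,-329,60],"roll":0,"gripper":1},{"dp":[9,-329,60],"roll":0,"gripper":1},{"dp":[9,-329,60],"roll":0,"gripper":1},{"dp":[9,-329,60],"roll":0,"gripper":1}])

```text
clock: 3.78
eef_pos: [475.5, -311.0, 200.7]
eef_rot: [3.141, 0.0, 2.862]
wrist_force: [-0.8, 0.3, 1.2]
finger_gap: 94.0
finger_force: 0.0
```

```bash
python3 - <<'E'
from h import *
s=read_state(); shot('wrist','stand1'); np.save('s_stand1.npy',s,allow_pickle=True)
print(s['eef_pos'],s['eef_rot'],s['clock'])
c=cam('wrist',s)
for l,z in(('tall_spool',52),('short_spool',38)):
    for d in models.cut_out('wrist',l)[:2]:
        ys,xs=np.nonzero(d['region']); (u,v),rad=cv2.minEnclosingCircle(np.c_[xs,ys].astype(np.float32))
        print(l,d['p'],d['box'],u,v,rad,px2w(c,u,v,z))
st=np.load('s_tray1.npy',allow_pickle=True).item(); c=cam('wrist',st)
for q in((188,150),(371,149),(369,250),(192,252)): print(px2w(c,*q,20)[:2])
for q in((364,164),(360,252)): print('card',px2w(c,*q,70)[:2])
sc=np.load('s_clip1.npy',allow_pickle=True).item(); c=cam('wrist',sc)
for q in((262,143),(337,143),(337,241),(263,241)): print('box',px2w(c,*q,55)[:2])
E
```

```text
[ 475.50575699 -310.95341432  200.65931784] [3.14137735e+00 1.76598979e-04 2.86186827e+00] 3.7833
tall_spool 0.72 [259.1, 173.1, 307.6, 228.6] 282.8855285644531 200.8975830078125 27.379623413085938 [ 478.67584656 -305.63579187   52.        ]
short_spool 0.77 [258.5, 270.5, 306.7, 320.3] 283.94110107421875 295.17584228515625 24.895233154296875 [ 582.14494669 -333.47089135   38.        ]
[507.69728875 -87.59929421]
[566.42497905 120.53260421]
[690.10059937  91.22870013]
[ 630.2647434 -126.2393364]
card [572.23661567  98.52423196]
card [667.46327162  72.86701874]
box [419.31672403 280.80883495]
box [430.59164599 358.76770354]
box [538.9182727  347.85866961]
box [526.95163256 265.15980111]
```

View pics/stand1.png

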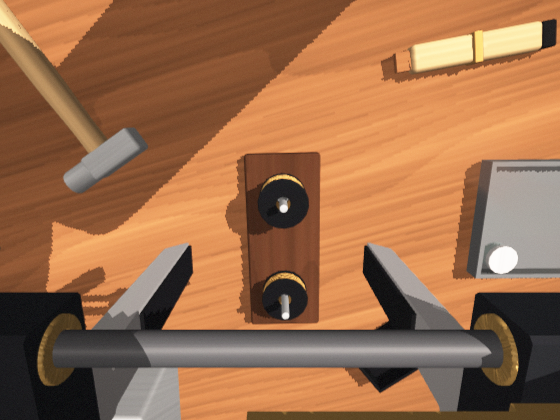

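The stand shows the tall spool's top flange centred at (283,202) with the spindle tip at (284,206). The short spool is at (284,296), and no other object is close to the fingers.

```bash
python3 - <<'E'
from h import *
s=np.load('s_stand1.npy',allow_pickle=True).item(); c=cam('wrist',s)
print(px2w(c,283,202.5,52),px2w(c,284,206,70),px2w(c,285,316,70),px2w(c,284,298,38))
for p in((247,153),(320,153),(318,322),(246,323)): print(px2w(c,*p,14))
x,y,_=px2w(c,283.2,202.5,52)
go(x,y,80,None);go(x,y,18,None)
E
```

```text
[ 480.223753   -305.95911695   52.        ] [ 479.4913849  -305.10716799   70.        ] [ 587.73371866 -334.57533681   70.        ] [ 585.39283159 -334.32022923   38.        ]
[ 428.15565815 -329.26220459   14.        ]
[ 448.961742   -256.76909505   14.        ]
[ 639.14039749 -307.45002293   14.        ]
[ 617.02800062 -389.23086618   14.        ]
dp [ -2.9   6.  120.9] roll 0
dp [ -2.8   6.  182.9] roll 0
```

>>> carry_out(deltas=[{"dp":[-3,6,40],"roll":0,"gripper":1},{"dp":[-3,6,80],"roll":0,"gripper":1},{"dp":[-3,6,120],"roll":0,"gripper":0.6},{"dp":[-3,6,150],"roll":0,"gripper":0.5},{"dp":[-3,6,170],"roll":0,"gripper":0.4},{"dp":[-3,6,181],"roll":0,"gripper":0.4},{"dp":[-3,6,181],"roll":0,"gripper":0.4},{"dp":[-3,6,181],"roll":0,"gripper":0.4}], newtons=20)

```text
clock: 4.6
eef_pos: [480.2, -307.0, 20.4]
eef_rot: [-3.141, 0.001, 2.862]
wrist_force: [-0.3, -0.4, 0.5]
finger_gap: 66.0
finger_force: 0.0
```

>>> carry_out(deltas=[{"dp":[0,0,0],"roll":0,"gripper":0.1},{"dp":[0,0,0],"roll":0,"gripper":0},{"dp":[0,0,0],"roll":0,"gripper":-0.1},{"dp":[0,0,0],"roll":0,"gripper":-0.1},{"dp":[0,0,0],"roll":0,"gripper":-0.1},{"dp":[0,0,0],"roll":0,"gripper":-0.1},{"dp":[0,0,0],"roll":0,"gripper":-0.1},{"dp":[0,0,0],"roll":0,"gripper":-0.1}])

```text
clock: 5.27
eef_pos: [480.1, -307.6, 20.8]
eef_rot: [-3.141, 0.002, 2.861]
wrist_force: [-1.2, 1.5, 6.9]
finger_gap: 49.3
finger_force: 20.0
```

>>> carry_out(deltas=[{"dp":[0,0,-15],"roll":0,"gripper":-0.1},{"dp":[0,0,-35],"roll":0,"gripper":-0.1},{"dp":[0,0,-60],"roll":0,"gripper":-0.1},{"dp":[0,0,-90],"roll":0,"gripper":-0.1},{"dp":[0,0,-110],"roll":0,"gripper":-0.1},{"dp":[0,0,-110],"roll":0,"gripper":-0.1}])

```text
clock: 5.77
eef_pos: [480.9, -308.4, 134.3]
eef_rot: [-3.139, 0.007, 2.861]
wrist_force: [-0.1, 0.2, -0.8]
finger_gap: 49.4
finger_force: 20.0
```

```bash
python3 - <<'E'
from h import *
s=read_state();print(s['eef_pos'],s['wrist_force'],s['finger_gap'],s['finger_force'])
go(583,-12,130,2.87)
im=viewer.camera('side'); cv2.imwrite('pics/lift.png',cv2.resize(im[180:400,280:560,::-1],None,fx=2.5,fy=2.5))
E
```

```text
[ 480.93951065 -308.37365105  134.29006288] [-0.07431315  0.23035337 -0.84749862] 49.39265395454691 19.999748677946627
dp [-15.9 313.1   3.6] roll -0.5
```

View pics/lift.png

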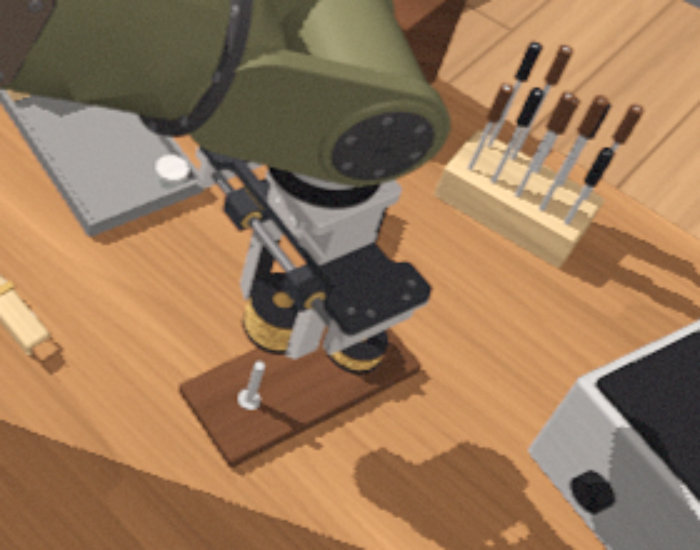

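The spool is held upright between the fingers at about (270,310), clear of its bare spindle (255,385), and the short spool has stayed. Carrying it to the tray.

>>> carry_out(deltas=[{"dp":[-16,313,4],"roll":-0.5,"gripper":-0.1},{"dp":[-16,313,4],"roll":-0.5,"gripper":-0.1},{"dp":[-16,313,4],"roll":-0.5,"gripper":-0.1},{"dp":[-16,313,4],"roll":-0.5,"gripper":-0.1},{"dp":[-16,313,4],"roll":-0.5,"gripper":-0.1},{"dp":[-16,313,4],"roll":-0.5,"gripper":-0.1},{"dp":[-16,313,4],"roll":-0.5,"gripper":-0.1},{"dp":[-16,313,4],"roll":-0.5,"gripper":-0.1},{"dp":[-16,313,4],"roll":-0.5,"gripper":-0.1},{"dp":[-16,313,4],"roll":-0.5,"gripper":-0.1},{"dp":[-16,313,4],"roll":-0.5,"gripper":-0.1}])

```text
clock: 6.73
eef_pos: [581.0, -11.5, 124.4]
eef_rot: [-3.141, -0.002, 2.869]
wrist_force: [0.0, -0.4, -1.1]
finger_gap: 49.3
finger_force: 20.0
```

```bash
python3 - <<'E'
from h import *
s=read_state();print(s['eef_pos'],s['wrist_force'],s['finger_gap'],s['finger_force'])
go(583,-12,15,2.87)
im=viewer.camera('wrist'); cv2.imwrite('pics/over.png',im[:,:,::-1])
E
```

```text
[581.00198777 -11.5125526  124.40425968] [ 0.01302348 -0.36902993 -1.07176727] 49.334328508938675 19.999626916833222
dp [-2.200e+00  1.000e-01  1.094e+02] roll -0.0
```

View pics/over.png

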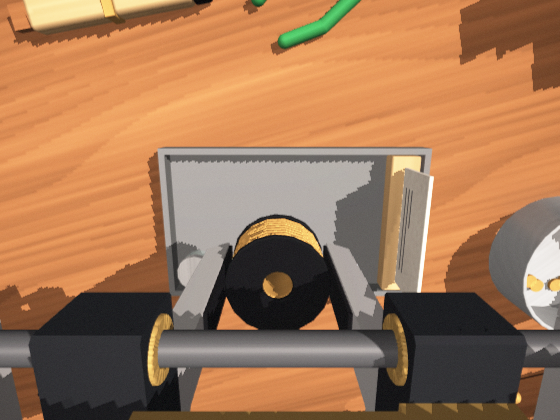

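The spool hangs upright over the open floor, clear of the jar (190,268) and block (403,220). Lowering.

>>> carry_out(deltas=[{"dp":[-2,0,40],"roll":0,"gripper":-0.1},{"dp":[-2,0,75],"roll":0,"gripper":-0.1},{"dp":[-2,0,95],"roll":0,"gripper":-0.1},{"dp":[-2,0,102],"roll":0,"gripper":-0.1},{"dp":[-2,0,104],"roll":0,"gripper":-0.1},{"dp":[-2,0,106],"roll":0,"gripper":-0.1},{"dp":[-2,0,106],"roll":0,"gripper":-0.1},{"dp":[-2,0,106],"roll":0,"gripper":-0.1},{"dp":[-2,0,106],"roll":0,"gripper":-0.1}])

```text
clock: 7.53
eef_pos: [584.1, -11.6, 20.7]
eef_rot: [3.141, 0.002, 2.87]
wrist_force: [0.3, -0.0, -1.1]
finger_gap: 49.8
finger_force: 20.0
```

>>> carry_out(deltas=[{"dp":[0,0,3],"roll":0,"gripper":-0.1},{"dp":[0,0,5],"roll":0,"gripper":-0.1},{"dp":[0,0,6],"roll":0,"gripper":-0.1},{"dp":[0,0,7],"roll":0,"gripper":-0.1},{"dp":[0,0,7.5],"roll":0,"gripper":-0.1},{"dp":[0,0,8],"roll":0,"gripper":-0.1},{"dp":[0,0,8],"roll":0,"gripper":-0.1},{"dp":[0,0,8],"roll":0,"gripper":-0.1}])

```text
clock: 8.2
eef_pos: [583.4, -11.5, 11.8]
eef_rot: [-3.142, -0.0, 2.87]
wrist_force: [-4.8, 0.3, 6.6]
finger_gap: 49.5
finger_force: 20.0
```

Contact force has appeared (6.6 N), so it's standing on the floor. Releasing gently.

>>> carry_out(deltas=[{"dp":[0,0,-0.5],"roll":0,"gripper":0.1},{"dp":[0,0,-0.5],"roll":0,"gripper":0.2},{"dp":[0,0,-0.5],"roll":0,"gripper":0.4},{"dp":[0,0,-0.5],"roll":0,"gripper":0.5},{"dp":[0,0,-0.5],"roll":0,"gripper":0.5},{"dp":[0,0,-0.5],"roll":0,"gripper":0.5},{"dp":[0,0,-40],"roll":0,"gripper":0.5},{"dp":[0,0,-80],"roll":0,"gripper":0.5},{"dp":[0,0,-120],"roll":0,"gripper":0.7},{"dp":[0,0,-160],"roll":0,"gripper":0.7},{"dp":[0,0,-200],"roll":0,"gripper":0.7},{"dp":[0,0,-200],"roll":0,"gripper":0.7}])

```text
clock: 9.2
eef_pos: [585.8, -11.7, 219.9]
eef_rot: [3.139, 0.012, 2.87]
wrist_force: [0.8, 0.8, 0.7]
finger_gap: 79.9
finger_force: 0.0
```

```bash
python3 - <<'E'
from h import *
s=read_state();np.save('s_tray2.npy',s,allow_pickle=True);print(s['eef_pos'],s['wrist_force'],s['clock'])
im=viewer.camera('wrist'); cv2.imwrite('pics/placed.png',im[:,:,::-1])
print([(d['p'],d['box']) for d in models.cut_out('wrist','tall_spool')[:1]])
# box yaw from corners, clip target
P=np.array([[419.3,280.8],[430.6,358.8],[538.9,347.9],[527,265.2]]);c=P.mean(0)
yx=np.arctan2(*((P[3]-P[0]+P[2]-P[1])[::-1])); yy=np.arctan2(*((P[1]-P[0]+P[2]-P[3])*[-1,1]) [::1])if 0 else None
v=P[1]-P[0]+P[2]-P[3]; print(c,yx,np.arctan2(-v[0],v[1]))
go(480,272,230,3.0)
E
```

```text
[585.83384738 -11.67909239 219.90527393] [0.79322939 0.7596115  0.73808804] 9.2
[(0.71, [251.4, 162.2, 299.8, 210.3])]
[478.95  313.175] -0.12207514668713076 -0.14337776077748393
dp [176.2 245.2 -17.6] roll -7.5
```

View pics/placed.png

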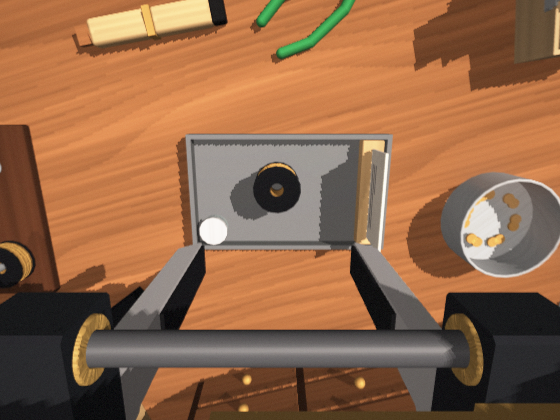

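The spool stands upright on the open floor at (277,188), clear of the jar and card. Next a closer look at the clip.

```bash
python3 - <<'E'
from h import *
sc=np.load('s_clip1.npy',allow_pickle=True).item(); c=cam('wrist',sc)
print(px2w(c,263,184,90))
go(474,276,180,np.pi-.133)
E
```

```text
[456.58105343 277.48023953  90.        ]
dp [183.2 247.4  32.4] roll -8.0
```

>>> carry_out(deltas=[{"dp":[197,244,32],"roll":-8,"gripper":0.7},{"dp":[197,244,32],"roll":-8,"gripper":0.7},{"dp":[197,244,32],"roll":-8,"gripper":0.7},{"dp":[197,244,32],"roll":-8,"gripper":0.7},{"dp":[197,244,32],"roll":-8,"gripper":0.7},{"dp":[197,244,32],"roll":-8,"gripper":0.7},{"dp":[197,244,32],"roll":-8,"gripper":0.7},{"dp":[197,244,32],"roll":-8,"gripper":0.7},{"dp":[197,244,32],"roll":-8,"gripper":0.7},{"dp":[197,244,32],"roll":-8,"gripper":0.7}])

```text
clock: 10.13
eef_pos: [458.3, 277.0, 177.8]
eef_rot: [-3.14, -0.002, 3.011]
wrist_force: [-0.5, 0.0, 0.1]
finger_gap: 79.9
finger_force: 0.0
```

```bash
python3 - <<'E'
from h import *
s=read_state();np.save('s_clip2.npy',s,allow_pickle=True);print(s['eef_pos'],s['eef_rot'],s['clock'])
im=viewer.camera('wrist'); cv2.imwrite('pics/clip2.png',im[:,:,::-1])
cv2.imwrite('pics/clip2c.png',cv2.resize(im[100:250,190:390,::-1],None,fx=4,fy=4,interpolation=cv2.INTER_CUBIC))
print([(d['p'],d['box']) for d in models.cut_out('wrist','clip')[:1]])
E
```

```text
[458.30231025 276.97433371 177.83511017] [-3.13997759e+00 -2.13370267e-03  3.01148204e+00] 10.1333
[(0.95, [252.5, 175.2, 298.1, 251.9])]
```

View pics/clip2c.png

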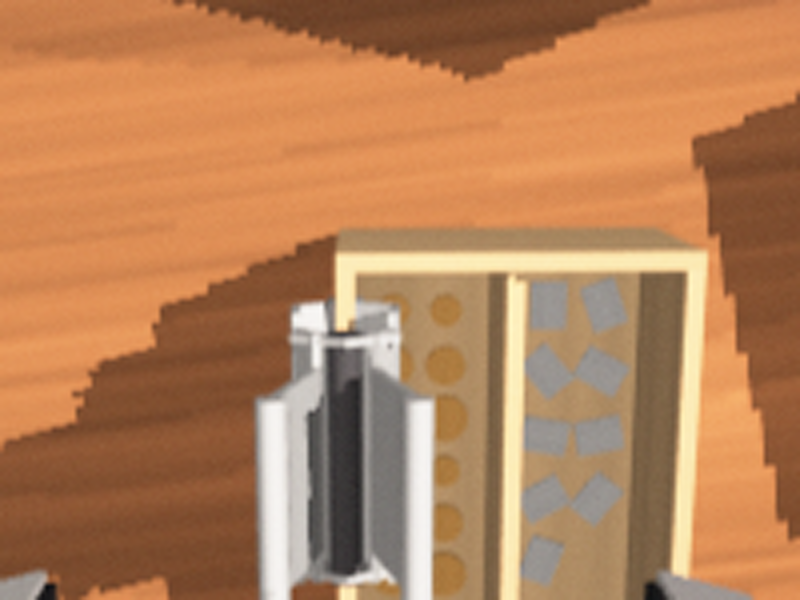

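The clip's rolls run from column 254 to 298, from row 200 down to about 252. They are aligned with the tool.

```bash
python3 - <<'E'
from h import *
s=np.load('s_clip2.npy',allow_pickle=True).item(); c=cam('wrist',s)
for p in((254.3,200),(298.3,200),(254.8,251.5),(298.3,251.5)): print(px2w(c,*p,105))
for p in((274.5,162),(367,162)): print('box',px2w(c,*p,55))
for p in((262,183),(290,183)): print('jawtop',px2w(c,*p,65))
m=px2w(c,276.4,226,104);print(m); go(m[0],m[1],92,None); 
im=cv2.imread('pics/clip2.png');print([np.round(w2px(c,px2w(c,276.4,226,104)))])
E
```

```text
[439.78843326 262.74263341 105.        ]
[443.97050119 294.85319979 105.        ]
[479.7630687  257.23305589 105.        ]
[484.05303787 290.23287817 105.        ]
box [419.62641331 279.94223827  55.        ]
box [429.88888033 358.63897368  55.        ]
jawtop [434.63072459 267.42195357  65.        ]
jawtop [437.67911232 290.81443573  65.        ]
[461.99844207 276.2283745  104.        ]
dp [-2.7  0.9 86.6] roll 0
[array([[276., 226.]])]
```

>>> carry_out(deltas=[{"dp":[-3,1,30],"roll":0.3,"gripper":0.3},{"dp":[-3,1,55],"roll":0.3,"gripper":0.2},{"dp":[-3,1,75],"roll":0.3,"gripper":0.0},{"dp":[-3,1,84],"roll":0.3,"gripper":-0.1},{"dp":[-3,1,87],"roll":0.3,"gripper":-0.1},{"dp":[-3,1,87],"roll":0.3,"gripper":-0.1},{"dp":[-3,1,87],"roll":0.3,"gripper":-0.1}], newtons=20)

```text
clock: 10.82
eef_pos: [463.1, 277.0, 93.5]
eef_rot: [3.141, 0.001, 3.003]
wrist_force: [-1.0, 0.6, 0.1]
finger_gap: 43.0
finger_force: 0.0
```

```bash
python3 - <<'E'
from h import *
s=read_state();np.save('s_clip3.npy',s,allow_pickle=True);print(s['eef_pos'],s['eef_rot'],s['wrist_force'],s['finger_gap'])
im=viewer.camera('wrist')
cv2.imwrite('pics/clip3c.png',cv2.resize(im[180:400,140:420,::-1],None,fx=2.8,fy=2.7,interpolation=cv2.INTER_CUBIC))
go(462,276.2,90,3.006)
E
```

```text
[463.08059723 276.96013684  93.51275273] [3.14077724e+00 1.15456523e-03 3.00344294e+00] [-1.0494762   0.60962355  0.10005823] 43.04257438535941
dp [ 1.  -1.   3.7] roll -0.1
```

View pics/clip3c.png

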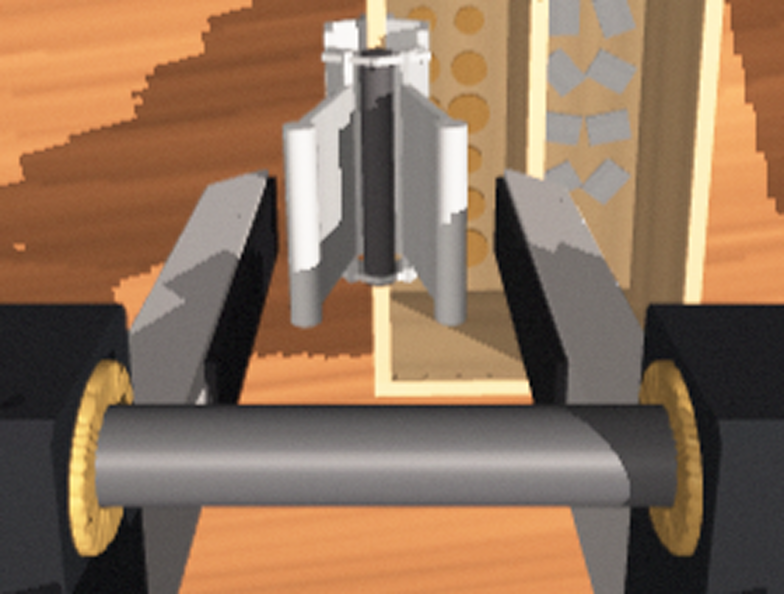

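The fingers straddle the tails, with the clip about 2 mm left of the finger centre line (376 against 387). I'll correct that, then squeeze.

>>> carry_out(deltas=[{"dp":[1,-2,3],"roll":0,"gripper":-0.1},{"dp":[1,-2,3.5],"roll":0,"gripper":-0.15},{"dp":[1,-2,3.5],"roll":0,"gripper":-0.2},{"dp":[1,-2,3.5],"roll":0,"gripper":-0.25},{"dp":[1,-2,3.5],"roll":0,"gripper":-0.3},{"dp":[1,-2,3.5],"roll":0,"gripper":-0.4},{"dp":[1,-2,3.5],"roll":0,"gripper":-0.5},{"dp":[1,-2,3.5],"roll":0,"gripper":-0.6},{"dp":[1,-2,3.5],"roll":0,"gripper":-0.7},{"dp":[1,-2,3.5],"roll":0,"gripper":-0.8},{"dp":[1,-2,3.5],"roll":0,"gripper":-0.9},{"dp":[1,-2,3.5],"roll":0,"gripper":-0.9}])

```text
clock: 11.87
eef_pos: [461.1, 275.2, 88.9]
eef_rot: [-3.142, 0.0, 3.004]
wrist_force: [0.6, -0.1, -0.9]
finger_gap: 10.5
finger_force: 20.0
```

>>> carry_out(deltas=[{"dp":[0,0,0],"roll":0,"gripper":-1},{"dp":[0,0,0],"roll":0,"gripper":-1},{"dp":[0,0,0],"roll":0,"gripper":-1},{"dp":[0,0,0],"roll":0,"gripper":-1}])

```text
clock: 12.2
eef_pos: [461.2, 275.2, 89.0]
eef_rot: [3.142, 0.0, 3.004]
wrist_force: [-0.6, 0.3, -1.1]
finger_gap: 10.6
finger_force: 20.0
```

```bash
python3 - <<'E'
from h import *
im=viewer.camera('wrist'); sd=viewer.camera('side')
a=cv2.resize(im[180:400,140:420],None,fx=1.6,fy=1.6,interpolation=cv2.INTER_CUBIC)
b=cv2.resize(sd[120:230,150:270],(352,352),interpolation=cv2.INTER_CUBIC)
cv2.imwrite('pics/clip4.png',np.hstack([a,b[:a.shape[0]]] if a.shape[0]==352 else [a])[:,:,::-1])
E
```

```text
(no output)
```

View pics/clip4.png

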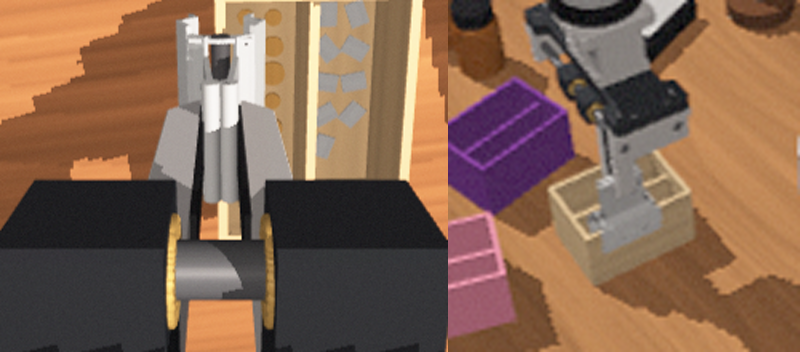

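The rolls are pressed together and the jaws gape either side of the plywood wall. I've now viewed 11 pictures, one over the limit, so I'll work from numbers only from here. Lifting straight up.

>>> carry_out(deltas=[{"dp":[0,0,-8],"roll":0,"gripper":-1},{"dp":[0,0,-20],"roll":0,"gripper":-1},{"dp":[0,0,-40],"roll":0,"gripper":-1},{"dp":[0,0,-65],"roll":0,"gripper":-1},{"dp":[0,0,-85],"roll":0,"gripper":-1},{"dp":[0,0,-95],"roll":0,"gripper":-1},{"dp":[0,0,-95],"roll":0,"gripper":-1},{"dp":[0,0,-95],"roll":0,"gripper":-1}])

```text
clock: 12.97
eef_pos: [461.0, 275.1, 183.6]
eef_rot: [-3.142, 0.0, 3.004]
wrist_force: [0.9, 0.2, 0.1]
finger_gap: 10.5
finger_force: 20.0
```

```bash
python3 - <<'E'
from h import *
s=read_state();print(s['eef_pos'],s['wrist_force'],s['finger_gap'],s['finger_force'])
viewer.camera('wrist')
print([(d['p'],d['box'],d['region'].sum()) for d in models.cut_out('wrist','clip')[:2]])
st=np.load('s_tray2.npy',allow_pickle=True).item(); c=cam('wrist',st)
P=np.array([px2w(c,*q,20)[:2] for q in((188,135),(392,135),(388,248),(191,248))]);print(P,P.mean(0))
v=P[3]-P[0]+P[2]-P[1];w=P[1]-P[0]+P[2]-P[3];print(np.arctan2(v[1],v[0]),np.arctan2(-w[0],w[1]))
# white card edge pixels in both pictures
for f,sn,x0 in(('tray1','s_tray1',340),('placed','s_tray2',360)):
    c=cam('wrist',np.load(sn+'.npy',allow_pickle=True).item())
    im=cv2.imread(f'pics/{f}.png'); m=(im.min(2)>215); m[:, :x0]=0;m[:,x0+40:]=0;m[:140]=0;m[260:]=0
    for r in range(150,260,12):
        xs=np.nonzero(m[r])[0]
        if len(xs): print(f,r,xs.min(),xs.max(),np.round(px2w(c,xs.mean(),r,70)[:2],1))
    ys,xs=np.nonzero(m)
    print(ys.min(),ys.max())
E
```

```text
[461.02692589 275.14837144 183.60761125] [0.89655304 0.22762018 0.12796574] 10.544129363174116 19.968872666358948
[(0.66, [250.2, 189.3, 305.7, 304.8], np.int64(4059))]
[[ 507.11287868  -86.48492664]
 [ 564.90139234  120.89644835]
 [ 689.32067769   92.95219116]
 [ 628.2375453  -125.57783059]] [5.97393124e+02 4.46470568e-01]
-0.26651975805332206 -0.27217344885074307
tray1 174 364 365 [582.8  96.7]
tray1 186 363 364 [595.1  92.8]
tray1 198 362 363 [607.6  89. ]
tray1 210 362 363 [620.7  86.1]
tray1 222 361 362 [633.7  82.1]
tray1 234 360 361 [646.9  78. ]
tray1 246 360 361 [660.7  74.9]
165 253
placed 162 385 387 [580.9  96.1]
placed 174 384 386 [591.8  93. ]
placed 186 383 385 [602.9  89.9]
placed 198 382 384 [614.2  86.8]
placed 210 381 383 [625.7  83.5]
placed 222 380 382 [637.4  80.3]
placed 234 379 381 [649.3  76.9]
placed 246 378 380 [661.5  73.5]
154 250
```

```bash
python3 - <<'E'
from h import *
go(620.5,84.5,170,np.pi-.271)
E
```

```text
dp [-184.5 -166.7   12.5] roll 7.6
```

>>> carry_out(deltas=[{"dp":[-20,-18,1],"roll":1,"gripper":-1},{"dp":[-42,-38,3],"roll":2,"gripper":-1},{"dp":[-65,-59,5],"roll":3,"gripper":-1},{"dp":[-90,-81,6],"roll":4,"gripper":-1},{"dp":[-115,-104,8],"roll":5,"gripper":-1},{"dp":[-140,-126,10],"roll":6,"gripper":-1},{"dp":[-160,-144,12],"roll":7,"gripper":-1},{"dp":[-175,-158,12],"roll":7.6,"gripper":-1},{"dp":[-184.5,-166.5,12],"roll":7.6,"gripper":-1},{"dp":[-184.5,-166.5,12],"roll":7.6,"gripper":-1},{"dp":[-184.5,-166.5,12],"roll":7.6,"gripper":-1},{"dp":[-184.5,-166.5,12],"roll":7.6,"gripper":-1}])

```text
clock: 14.07
eef_pos: [620.4, 86.0, 171.6]
eef_rot: [-3.141, -0.001, 2.873]
wrist_force: [0.3, 0.3, -0.0]
finger_gap: 10.6
finger_force: 20.0
```

```bash
python3 - <<'E'
from h import *
s=read_state();print(s['eef_pos'],s['eef_rot'],s['finger_gap'],s['finger_force'])
go(620.5,84.5,130,np.pi-.271);go(620.5,84.5,107.5,np.pi-.271)
im=shot('wrist','pre'); d=models.cut_out('wrist','clip')[:1]; c=cam('wrist',s)
if d:
    reg=d[0]['region'];print(d[0]['p'],d[0]['box'])
    for r in range(185,310,8):
        x=np.nonzero(reg[r])[0]
        if len(x): print(r,x.min(),x.max(),(x.min()+x.max())/2)
# clip silhouettes on the fixed cameras
lip=s['eef_pos']-[0,0,47.3]
for n in('top','side'):
    shot(n,'pre'+n); cc=cam(n); print(n,'lips pred',w2px(cc,lip),'roll pred',w2px(cc,s['eef_pos']+[0,0,14.7]),[(q['p'],q['box']) for q in models.cut_out(n,'clip')[:2]])
E
```

```text
[620.38694316  86.01316223 171.62082216] [-3.14149200e+00 -7.31700249e-04  2.87251432e+00] 10.634713029090722 19.967357218265533
dp [-0.5 -1.4 41.6] roll 0.1
dp [-0.6 -1.4 64.1] roll 0.1
0.75 [246.5, 192.4, 309.7, 305.9]
193 251 304 277.5
201 250 305 277.5
209 251 306 278.5
217 251 306 278.5
225 251 306 278.5
233 251 305 278.0
241 252 305 278.5
249 266 288 277.0
257 267 288 277.5
265 267 288 277.5
273 268 286 277.0
281 268 287 277.5
289 267 288 277.5
297 267 288 277.5
305 267 288 277.5
top lips pred [[260.26247254 159.76687469]] roll pred [[259.48661586 153.29010248]] []
side lips pred [[301.82377822 178.06840661]] roll pred [[302.72824289 158.9508817 ]] [(0.7, [414.3, 306.5, 435.4, 331.2]), (0.59, [182.9, 165.4, 234.2, 209.0])]
```

```bash
python3 - <<'E'
from h import *
s=read_state();c=cam('wrist',s);im=cv2.imread('pics/pre.png')
print('card pred',w2px(c,[[620.5-48.2,85+13.4,70],[620.5,85,70],[620.5+48.2,85-13.4,70]]))
for r in range(150,260,6):
    xs=np.nonzero(im[r,230:330].min(1)>200)[0]+230
    print(r,xs.tolist()[:14], im[r,262:296:4].min(1).tolist())
E
```

```text
card pred [[275.92653953 150.19297709]
 [275.87152206 211.29349733]
 [275.82112832 267.25907108]]
150 [] [95, 171, 139, 161, 173, 163, 153, 95, 168]
156 [275, 276, 277, 278] [93, 93, 91, 118, 227, 159, 156, 92, 166]
162 [275, 276, 277, 278] [94, 90, 90, 118, 222, 158, 168, 91, 168]
168 [275, 276, 277, 278] [91, 89, 88, 113, 208, 170, 173, 93, 163]
174 [275, 276, 277, 278] [90, 92, 86, 111, 208, 174, 171, 93, 166]
180 [275, 276, 277, 278] [92, 90, 87, 113, 210, 175, 170, 91, 165]
186 [275, 276, 277, 278] [90, 89, 86, 110, 216, 174, 170, 93, 162]
192 [256, 257, 258, 259, 260, 261, 262, 263, 275, 276, 277, 278] [231, 89, 87, 122, 216, 174, 167, 94, 154]
198 [257, 258, 259, 260, 261, 262, 263, 275, 276, 277, 278, 297, 298, 299] [230, 88, 86, 123, 214, 174, 172, 90, 138]
204 [258, 259, 268, 269, 284, 288, 289, 290, 291, 292, 293, 294, 295, 296] [194, 166, 198, 156, 157, 187, 195, 229, 224]
210 [268, 269, 288, 289, 290, 291, 292, 293, 294, 295, 296, 297, 298, 299] [151, 153, 124, 70, 101, 87, 147, 232, 233]
216 [289, 290, 291, 292, 293, 294, 295, 296, 297, 298, 299, 300, 301, 302] [145, 16
[... 166 characters left out ...]
, 291, 292, 293, 294, 295, 296, 297, 298, 299, 300, 301, 302] [145, 140, 140, 54, 53, 119, 163, 232, 233]
234 [269, 270, 271, 272, 273, 274, 275, 276, 280, 281, 282, 283, 284, 285] [144, 135, 228, 237, 148, 233, 236, 230, 233]
240 [269, 270, 271, 272, 273, 274, 275, 276, 280, 281, 282, 283, 284, 285] [143, 132, 227, 238, 146, 232, 236, 231, 231]
246 [269, 270, 271, 272, 273, 274, 275, 276, 280, 281, 282, 283, 284, 285] [96, 140, 225, 238, 143, 231, 237, 80, 158]
252 [269, 270, 271, 272, 273, 274, 275, 276, 280, 281, 282, 283, 284, 285] [158, 103, 224, 239, 139, 231, 237, 45, 154]
258 [269, 270, 271, 272, 273, 274, 275, 276, 281, 282, 283, 284, 285] [154, 35, 222, 239, 137, 230, 118, 27, 153]
```

The clip sits at column 278 and the card at 276.5, parallel. I'll correct by about -1 mm in y and -2.5 mm in x, then lower in two stages.

>>> carry_out(deltas=[{"dp":[-2.5,-1,5],"roll":0,"gripper":-1},{"dp":[-2.5,-1,13],"roll":0,"gripper":-1},{"dp":[-2.5,-1,22],"roll":0,"gripper":-1},{"dp":[-2.5,-1,30],"roll":0,"gripper":-1},{"dp":[-2.5,-1,37],"roll":0,"gripper":-1},{"dp":[-2.5,-1,40],"roll":0,"gripper":-1},{"dp":[-2.5,-1,40],"roll":0,"gripper":-1},{"dp":[-2.5,-1,40],"roll":0,"gripper":-1}])

```text
clock: 15.03
eef_pos: [623.3, 83.3, 131.9]
eef_rot: [-3.142, -0.0, 2.871]
wrist_force: [0.3, 0.2, 0.6]
finger_gap: 10.4
finger_force: 20.0
```

```bash
python3 - <<'E'
from h import *
s=read_state();print(s['eef_pos'],s['eef_rot'],s['finger_gap']);go(s['eef_pos'][0],s['eef_pos'][1],107.5)
im=shot('wrist','pre2')[:,:,::-1];c=cam('wrist',s)
print('card pred',w2px(c,[[622,85.3,70]]))
for r in range(140,200,6):
    xs=np.nonzero(im[r,230:330].min(1)>200)[0]+230; print(r,xs.tolist()[:16])
d=models.cut_out('wrist','clip')[:1]
for q in d:
    print(q['box']); [print(r,np.nonzero(q['region'][r])[0][[0,-1]]) for r in(200,210,220)]
E
```

```text
[623.26341098  83.33882344 131.94563538] [-3.14157699e+00 -2.01358766e-05  2.87138355e+00] 10.363411699521585
dp [-0.   0.  24.4] roll 0
card pred [[278.64358443 223.40171332]]
140 []
146 []
152 [278, 279, 280]
158 [277, 278, 279, 280]
164 [277, 278, 279, 280]
170 [277, 278, 279, 280]
176 [277, 278, 279, 280]
182 [277, 278, 279, 280, 281]
188 [277, 278, 279, 280, 281]
194 [257, 258, 259, 260, 261, 262, 263, 278, 279, 280, 303, 304, 305]
[246.0, 188.1, 309.8, 303.9]
200 [250 305]
210 [252 306]
220 [251 305]
```

>>> carry_out(deltas=[{"dp":[2,0.5,4],"roll":0,"gripper":-1},{"dp":[2,0.5,10],"roll":0,"gripper":-1},{"dp":[2,0.5,16],"roll":0,"gripper":-1},{"dp":[2,0.5,21],"roll":0,"gripper":-1},{"dp":[2,0.5,24],"roll":0,"gripper":-1},{"dp":[2,0.5,24.5],"roll":0,"gripper":-1},{"dp":[2,0.5,24.5],"roll":0,"gripper":-1},{"dp":[2,0.5,24.5],"roll":0,"gripper":-1},{"dp":[2,0.5,24.5],"roll":0,"gripper":-1}])

```text
clock: 15.88
eef_pos: [621.6, 84.3, 107.7]
eef_rot: [3.141, 0.0, 2.871]
wrist_force: [-0.0, 0.7, -1.1]
finger_gap: 10.6
finger_force: 20.0
```

```bash
python3 - <<'E'
from h import *
s=read_state();print(s['eef_pos'],s['wrist_force'],s['moment'],s['finger_gap'],s['finger_force'])
im=shot('wrist','fin')[:,:,::-1];c=cam('wrist',s)
for r in range(130,225,5):
    xs=np.nonzero(im[r,230:330].min(1)>200)[0]+230; print(r,xs.tolist())
for l in('clip','tall_spool','gem_jar'):
    print(l,[(q['p'],q['box']) for q in models.cut_out('wrist',l)[:1]])
n='side';sd=shot(n,'finside');cc=cam(n)
print(w2px(cc,[585,-11.6,43]),[(q['p'],q['box']) for q in models.cut_out(n,'tall_spool')[:3]])
print([(q['p'],q['box']) for q in models.cut_out(n,'short_spool')[:2]])
# lip height check in the side view: world position along near (-y) jaw, both hypotheses
a=-.271;ex=np.array([np.cos(a),np.sin(a),0]);ey=np.array([-np.sin(a),np.cos(a),0])
for t in(-20,0,20):
  P=np.array([*s['eef_pos'][:2],0])+ex*t-ey*13
  for z in(80,76,72,68,64,60,56,52,48): 
    u,v=w2px(cc,P+[0,0,z])[0]; print(t,z,sd[int(round(v)),int(round(u))].tolist(),end=' ')
  print()
E
```

```text
[621.56694909  84.33710866 107.74279016] [-0.00352791  0.72871243 -1.10283833] [ 0.04824841 -0.01701646  0.02711266] 10.606189372806606 19.967380464076996
130 []
135 []
140 []
145 []
150 []
155 []
160 [277, 278, 279, 280]
165 [277, 278, 279, 280]
170 [277, 278, 279, 280]
175 [277, 278, 279, 280]
180 [277, 278, 279, 280]
185 [277, 278, 279, 280]
190 [277, 278, 279, 280]
195 [258, 259, 260, 261, 262, 263, 277, 278, 279, 280, 302, 303, 304]
200 [257, 258, 259, 260, 261, 262, 263, 277, 278, 279, 280, 297, 298, 299, 300, 301, 302, 303, 304, 305]
205 [258, 259, 260, 261, 262, 263, 264, 265, 268, 269, 270, 271, 272, 273, 274, 275, 276, 277, 278, 279, 280, 281, 282, 283, 284, 285, 286, 288, 289, 290, 291, 292, 293, 294, 295, 296, 297, 298, 299, 300, 301, 302, 303, 304]
210 [268, 269, 288, 289, 290, 291, 292, 293, 294, 295, 296, 297, 298, 299, 300, 301, 302, 303, 304]
215 [289, 290, 291, 292, 293, 294, 295, 296, 297, 298, 299, 300, 301, 302, 303, 304]
220 [289, 290, 291, 292, 293, 294, 295, 296, 297, 298, 299, 300, 301, 302, 303, 304]
clip [(0.89, [247.2, 191.5, 309.4, 304.9])]
tall_spool [(0.62, [97.6, 170.6, 181.2, 242.9])]
gem_jar [(0.57, [41.0, 242.3, 91.8, 282.6])]
[[316.90150919 227.78529187]] [(0.86, [306.4, 223.7, 328.6, 243.6])]
[(0.95, [409.4, 305.5, 437.3, 328.3])]
-20 80 [148, 144, 141] -20 76 [148, 146, 143] -20 72 [145, 142, 141] -20 68 [146, 143, 141] -20 64 [147, 145, 141] -20 60 [156, 150, 143] -20 56 [173, 161, 150] -20 52 [146, 138, 130] -20 48 [154, 145, 137] 
0 80 [146, 142, 140] 0 76 [147, 144, 141] 0 72 [146, 141, 141] 0 68 [147, 145, 141] 0 64 [148, 144, 140] 0 60 [161, 154, 144] 0 56 [174, 163, 152] 0 52 [167, 158, 146] 0 48 [124, 116, 111] 
20 80 [148, 144, 141] 20 76 [147, 143, 140] 20 72 [147, 144, 141] 20 68 [146, 143, 140] 20 64 [145, 139, 137] 20 60 [145, 141, 138] 20 56 [164, 156, 145] 20 52 [144, 135, 128] 20 48 [141, 132, 122]
```

The jaw face ends at about z = 60 in the side view, which is 10 mm below the card's edge. The card is centred between the jaws with no contact force, and both spools are where they should be. Handing in.

```bash
python3 -c "
from h import *
print(manip.sign_off())"
```

```text
the job is handed in; nothing more can be done
None
```

The job is handed in: the tall spool stands upright on the tray floor, and the clip is squeezed open astride the card, about 1 cm below its edge and not touching it; I viewed 11 pictures, one over the limit of 10.

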